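# Prop a paddle board on three upturned cups for a resin pour

## Task

Prop the round paddle board up for its resin pour. First stand the loose upturned pink cup on the grey drip sheet behind the two that are already there (on their side away from the robot), so that the three make an even, equal-sided triangle; then lay the board level on the three cups, its round part centred over them and its handle pointing out towards the robot, midway between the two front cups. Set things down rather than dropping them, and do not shift the two front cups or disturb the other things on the table.

Things in the scene. Friction and masses are not known exactly. Their poses are not given: they have to be found in the camera images.
- sheet: The drip sheet: a flat slate-grey rectangle, 210 x 220 mm and 2 mm thick, fixed to the table. Origin at the centre of its underside, z up. Its x axis (along the 210 mm) points away from the robot, turned by up to 0.5 rad either way. The two front cups stand on its half towards the robot; the third belongs on its far (+x) half.
- cup_left: Front cup on the drip sheet, on the +y side: a stiff pink plastic cup with white dots, standing upside down, loose, 40 g. 65 mm tall, 56 mm across at the mouth (down), tapering to 44 mm across at the closed flat end (up). Origin at the centre of its underside, z up. It stands at about x = -22.5, y = +39 mm of the sheet (within 2 mm).
- cup_right: The other front cup, on the -y side, identical in every way; it stands at about x = -22.5, y = -39 mm of the sheet, so that the two are about 78 mm apart, centre to centre.
- cup_third: The loose upturned pink cup to be placed, identical to the front two (65 mm tall, 56 mm across below, 44 mm across on top, 40 g, origin at the centre of its underside). It starts closed end up on the table, to the robot's right, beside two open blue mixing cups that stand mouth up with a wooden stick in each; those two are not to be used.
- board: The paddle board: dark wood, 12 mm thick, about 150 g. A round part 148 mm across and a straight handle 34 mm wide that reaches 52 mm beyond the round's edge: 200 mm long in all. Origin at the centre of the round part's underside, z up; the handle points along the board's own -x. It starts lying flat on the stack of round blanks with its handle sticking out free beyond the stack's edge, roughly towards the robot, its underside 36 mm above the table.
- board_handle (a point): Middle of the board's handle, where to grip it (34 mm wide, along the board's y): 98 mm from the centre of the round part along the board's -x, at half its thickness (6 mm above the underside).
- stack: Stack of three round wooden blanks, 136 mm across and 36 mm tall, fixed, to the robot's left. Origin at the centre of its underside.
- mix_cup_a: Bystander: open blue mixing cup, mouth up, 65 mm tall, 56 mm across the mouth, a wooden stick in it reaching 90 mm above the table. Loose. Origin at the centre of its underside.
- mix_cup_b: Bystander: a second such mixing cup with a stick. Loose.
- resin: Bystander: clear bottle of resin with a black cap, 66 mm across, 165 mm tall, at the back of the table. Loose. Origin at the centre of its underside.
- hardener: Bystander: amber bottle with a white cap, 58 mm across, 135 mm tall, at the back. Loose. Origin at the centre of its underside.
- spray: Bystander: small clear bottle with a white cap, 42 mm across, 115 mm tall, at the back. Loose. Origin at the centre of its underside.
- glitter_jar: Bystander: squat jar with a steel lid, 76 mm across and 76 mm tall, between the robot and the stack. Loose. Origin at the centre of its underside.
Things that resemble listed ones, but are neither listed nor needed, are in the scene too. Leave any orange look-alike of the cup_third alone. Several things have the shape of the board; the one meant has the colours described above.

How it is judged:
On the way, in this order (a step that is already met when the one before it is completed fails the run):
1. the third cup stands released behind the front two, making an even triangle (horizontal distance between cup_third and cup_left between 0.066 and 0.09 m and horizontal distance between cup_third and cup_right between 0.066 and 0.09 m and x of cup_third in the frame of sheet above 0.02 m and angle between cup_third's own z axis and vertical below 0.09 rad and height (world z) of cup_third below 0.008 m and linear speed of cup_third below 0.03 m/s and contact force between the fingers and cup_third below 0.05 N), for 0.2 s.
2. the board lies released on the three cups (all of step 1 and horizontal distance between board and cup_left below 0.062 m and horizontal distance between board and cup_right below 0.062 m and horizontal distance between board and cup_third below 0.062 m and height (world z) of board between 0.063 and 0.071 m and angle between board's own z axis and vertical below 0.05 rad and angle between the x axis of board and the x axis of sheet, either way round below 0.26 rad and x of board_handle in the frame of sheet below -0.06 m and contact force between board and cup_left above 0.05 N and contact force between board and cup_right above 0.05 N and contact force between board and cup_third above 0.05 N and angle between each of cup_left, cup_right's own z axis and vertical below 0.09 rad and linear speed of board below 0.03 m/s and contact force between the fingers and board below 0.05 N), for 0.2 s.
At the end, for the whole second after the job is handed in: Cups upright; the third 66 to 90 mm from each front cup (centres), on the sheet's far half. Board resting on all three, level within 0.05 rad, underside 63 to 71 mm up, its round's centre at most 62 mm from each cup's, handle towards the robot within 0.26 rad of the sheet's x. Released, at rest (all of step 2); the robot touches nothing.
It fails at once if a front cup is shifted by more than 12 mm (distance of any of cup_left, cup_right from where it was at the start of the episode above 0.012 m).
It fails at once if a bystander is shifted by more than 20 mm or tipped (distance of any of mix_cup_a, mix_cup_b, resin, hardener, spray, glitter_jar from where it was at the start of the episode above 0.02 m or angle between any of mix_cup_a, mix_cup_b, resin, hardener, spray, glitter_jar's own z axis and vertical above 0.35 rad).
It fails at once if the board or the third cup is dropped (falls free, faster than 0.5 m/s) ((contact force between the fingers and board below 0.05 N and linear speed of board above 0.5 m/s) or (contact force between the fingers and cup_third below 0.05 N and linear speed of cup_third above 0.5 m/s)).
It also fails if it takes over 51 s, if anything falls off the work surface, if the arm or the gripper's body presses on something with over 40 N, if the wrist force passes 120 N, or if a joint passes its speed limit or range.

## Robot

A 7-joint arm with a two-finger parallel gripper is mounted at the origin on the work surface. World frame = base frame: x ahead of the robot, y to its left, z up, the work surface at z = 0. Lengths are in m, angles in rad, forces in N, time in s.
With the tool pointing down it reaches from about 0.425 to 0.875 m from the base axis. Payload 4.7 kg.
Tool frame: the origin (TCP) lies midway between the tips of the shut fingers; the grasp point (between the pads) lies 19 mm behind it; z points along the fingers, y is the line along which they close (so a half turn about z gives the same grasp; the last joint's range is limited). The gripper opens to 85 mm and grips with 20 to 120 N. Pads are 22 mm wide; open, the fingers measure 114 mm over their backs; the gripper's body (76 mm by 85 mm) begins 54 mm behind the grasp point. The pads swing forward as they close: fully open they stand 13 mm farther back than shut.
Start: joints at [1.165, 0.321, -0.07, 1.45, 0.023, 1.371, -0.057], TCP at [0.265, -0.594, 0.231] pointing down, gripper open.
Joint ranges: [-2.86, 2.86], [-0.3, 2.09], [-1.38, 1.24], [0.06, 2.45], [-1.56, 4.7], [0.09, 2.05], [-2.69, 2.69]. Speed limits (rad/s): [2.57, 2.57, 3.14, 3.14, 3.14, 3.14, 3.14].

## Interface

Orientations are given as a unit quaternion [x, y, z, w].
In Python, from station import ctrl gives the robot as it stands.
- The arm moves only by the tool arm_command, never from a script. Its argument "deltas" is a list of rows, each a list of 3 entries, a list of its own where there are three numbers: the shift along the tool's x, y, z in units of 20 cm (1.0 is 20 cm), then the turn, a rotation vector about the tool's x, y, z in units of 90 degrees (1.0 is 90 degrees), then the opening, from 0 (shut) to 1 (fully open). In form: [[[tx, ty, tz], [wx, wy, wz], gripper], ...]. A call has 1 to 12 rows; each row is the pose to reach, as a shift and turn from the pose commanded when the call began, along the tool's axes at that moment; what a row does not reach only later rows make up. A row lasts 1/12 s, in which the tool goes at most 41.7 mm and 7.16 degrees, less where a joint would pass 70% of its speed; a pose out of reach is approached as far as the arm can. A call with a number of a shift or a turn outside -1 to 1 is refused whole. A call with a gripper value outside its range is refused whole. The fingers move at their own pace and stop on an object; the grip force is fixed at half the most. Time passes only in rows, so rows that repeat a pose let the fingers close. It gives the time, the measured TCP pose, the force, the opening and the grip force at its end, in the units of the state.
- ctrl.get_state(): the state, without advancing time (a new reading comes with each control period).
- ctrl.capture(name): name is "scene" or "top" or "wrist"; returns a dict with "pixels" (420x560x3 uint8, red, green, blue), "depth" (420x560 float32, m along the optical axis (not along the pixel's ray), 0 where there is no reading), "fx", "fy", "cx", "cy" (pixels), "k1" (the pictures are not rectified: a ray, as slopes to the right and down, at radius r is drawn at 1 + k1 r^2 times it, then the intrinsics apply), "R" (3x3) and "t" (3): a world point X has camera coordinates R X + t. Camera axes: x right, y down, z forward; pixel columns grow to the right and rows downward; lengths in m; the calibration is good to about 2 mm. A picture is of the moment at which its call begins.
- ctrl.close_job(): hands the job in; it is judged then, once.
Trained networks look in a picture, given as the dict that the camera call returned (one of the last four; its "shot" number tells which), for a name from the list of things; names that differ only in an ending like _2 or _b are one class to them, and where a whole thing is asked for, a point or a joint stands for the part that bears it (a point fixed in the world has none). Each returns a list of dicts, best first, with "confidence" (0 to 1); they miss things now and then, are a little off and sometimes report something else, mostly with a low value. They report only what shows in the picture. A call takes as long as a camera call. They do not tell look-alikes from the thing itself.
- ctrl.masks_of(target, picture): "pixels" (420x560 bool, what is visible of it) and "box" ([left, top, right, bottom] in pixels, round what is visible of it).
The state is a dict: "time": time; "q": joint angles; "qvel": joint speeds; "joint_efforts": joint torques, N m; "position": TCP position; "orientation": TCP orientation; "contact_force": force on the tool from outside, world axes, zero at the start; "ft_torque": the same for the moment, N m; "width": finger opening in m; "finger_force": force on a finger pad.
Only numpy, scipy, OpenCV 4.12 (cv2) and the standard library are available. Lean on these libraries where they do the work, as an engineer would, in place of code of your own. Each camera call takes 0.05 s, during which the arm holds its last target. There are 200 camera calls.

## Working session

There is one attempt and no reset: what is moved stays moved. The work goes in short steps, Python scripts to look and compute and a tool call to move; the robot and the scene stay as the last step left them, time stands still between calls to the robot, and variables do not carry over. Pictures are saved under pics/ and viewed, at most 10 in all, crops included, and the job is handed in when it is done.

Besides the shell and the picture viewer there is one more tool, called after "Emit:" in YAML: its name, and indented under it one key for each argument. arm_command: Moves the arm, as the interface text tells. Shifts and turns lie within -1 to 1; 1 stands for 20 cm of shift or 90 degrees of turn. Its arguments: {"type":"object","properties":{"deltas":{"type":"array","items":{"type":"array"}}},"required":["deltas"]}

```bash
mkdir -p pics
cat > h.py <<'E'
import numpy as np, cv2
from station import ctrl
def save(p,n,box=None,s=1):
    im=p["pixels"][:,:,::-1]
    if box: im=im[box[1]:box[3],box[0]:box[2]]
    cv2.imwrite(f"pics/{n}.png",cv2.resize(im,None,fx=s,fy=s,interpolation=cv2.INTER_CUBIC))
def world(p):
    h,w=p["depth"].shape; v,u=np.mgrid[:h,:w]
    K=np.array([[p["fx"],0,p["cx"]],[0,p["fy"],p["cy"]],[0,0,1.]])
    r=cv2.undistortPoints(np.stack([u,v],-1).reshape(-1,1,2).astype(float),K,np.array([p["k1"],0,0,0.])).reshape(h,w,2)
    d=p["depth"][...,None]
    return (np.concatenate([r*d,d],-1)-p["t"])@np.asarray(p["R"])
def circ(P):
    A=np.c_[2*P,np.ones(len(P))]; s=np.linalg.lstsq(A,(P**2).sum(1),rcond=None)[0]
    return s[:2],np.sqrt(s[2]+s[0]**2+s[1]**2)
E
python3 - <<'E'
from h import *
for n in("top","scene"):
    p=ctrl.capture(n); save(p,n+"0",s=1.4); W=world(p)
    for t in("cup_third","board","sheet","stack","mix_cup_a","glitter_jar"):
        for m in ctrl.masks_of(t,p):
            X=W[m["pixels"]&(p["depth"]>0)]
            if len(X)==0: continue
            zt=np.percentile(X[:,2],95); T=X[X[:,2]>zt-.006]
            print(n,t,round(m["confidence"],2),np.round(m["box"]),T.mean(0).round(3),zt.round(3),p["pixels"][m["pixels"]].mean(0).round())
print(ctrl.get_state())
E
```

```text
top cup_third 0.71 [346. 166. 368. 188.] [ 0.618 -0.289  0.066] 0.068 [112.  59.  78.]
top cup_third 0.64 [377. 161. 407. 178.] [ 0.645 -0.391  0.065] 0.068 [111.  54.  50.]
top cup_third 0.61 [316. 131. 339. 148.] [ 0.736 -0.207  0.065] 0.068 [110.  55.  52.]
top cup_third 0.36 [120. 176. 178. 249.] [0.519 0.291 0.049] 0.052 [77. 49. 34.]
top board 0.7 [122. 175. 179. 252.] [0.519 0.291 0.049] 0.052 [76. 48. 32.]
top board 0.65 [ 96. 293. 176. 350.] [0.22  0.295 0.013] 0.016 [137. 141.   7.]
top board 0.15 [183. 252. 216. 279.] [0.361 0.142 0.077] 0.08 [128. 131. 123.]
top sheet 0.55 [230. 154. 316. 237.] [ 0.566 -0.058  0.003] 0.006 [79. 82. 88.]
top mix_cup_a 0.89 [376. 198. 402. 219.] [ 0.529 -0.377  0.065] 0.065 [38. 62. 76.]
top mix_cup_a 0.54 [346. 232. 370. 253.] [ 0.431 -0.287  0.066] 0.067 [45. 70. 84.]
top glitter_jar 0.88 [186. 252. 218. 280.] [0.361 0.142 0.077] 0.08 [127. 130. 123.]
scene cup_third 0.86 [250. 308. 278. 342.] [ 0.618 -0.293  0.065] 0.067 [100.  49.  69.]
scene cup_third 0.7 [315. 301. 342. 337.] [ 0.738 -0.211  0.065] 0.067 [100.  50.  44.]
scene cup_thi
[... 857 characters left out ...]
093277, -0.07010742,  1.45045541,  0.02255843,
        1.37078639, -0.05688552]), 'qvel': array([ 4.42501803e-05,  7.70137040e-04, -3.65038630e-04,  4.21441440e-04,
       -1.26233996e-03,  1.43939779e-04,  2.43468679e-03]), 'joint_efforts': array([-5.83005021e-04, -4.93227625e+01, -3.81664680e-01, -3.14507675e+01,
        1.32104356e-02,  1.31537152e-03,  4.94466590e-06]), 'position': array([ 0.2649367 , -0.59360489,  0.23141469]), 'orientation': array([9.78049015e-01, 2.08374937e-01, 2.17760310e-05, 9.93068613e-05]), 'contact_force': array([-0.51934971, -0.05235839,  0.13454984]), 'ft_torque': array([ 0.01317208, -0.022061  , -0.00617629]), 'finger_force': 0.0, 'width': 0.0854589418595858}
```

Run:
```python
from h import *
p=ctrl.capture("top"); save(p,"cands",(110,110,420,260),2.5)
```

```text
(no output)
```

View pics/top0.png

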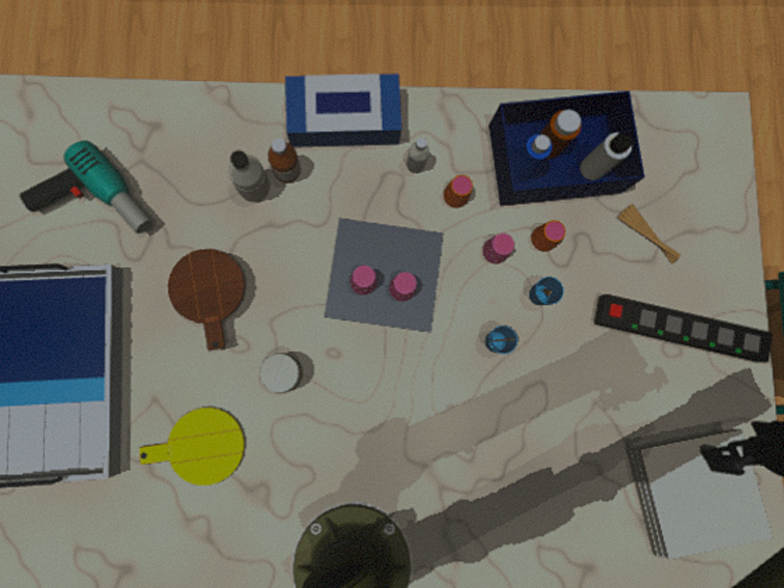

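View pics/cands.png

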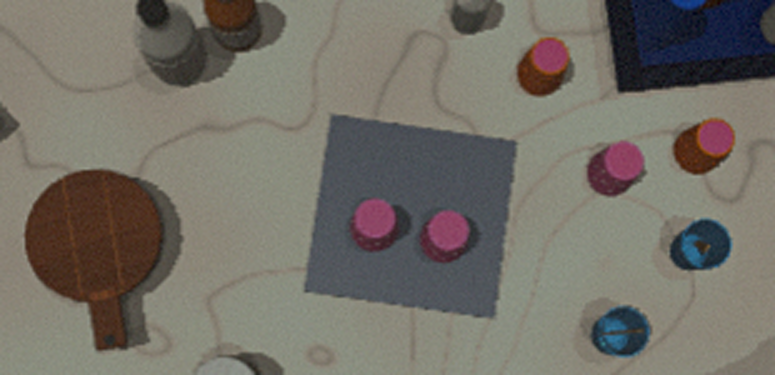

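The loose cup candidates in the top image are (356,177), pink all over, and (392,169) and (327,139), which have orange sides. The pink one at (356,177) fits cup_third. Of the boards, (150,213) is dark wood on the stack and fits, while (137,320) is yellow. The crop confirms both choices.

Run:
```python
from h import *
for n in("top","scene"):
    p=ctrl.capture(n); W=world(p); hsv=cv2.cvtColor(p["pixels"],cv2.COLOR_RGB2HSV)
    ok=p["depth"]>0; z=W[...,2]
    for nm,c in(("third",(.618,-.29)),("A",(.545,-.02)),("B",(.545,-.1)),("mixa",(.527,-.378)),("mixb",(.43,-.287)),("or",(.645,-.391))):
        sel=ok&(abs(z-.066)<.006)&(np.hypot(W[...,0]-c[0],W[...,1]-c[1])<.045)
        X=W[sel][:,:2]
        if len(X)>5:
            (cx,cy),r=cv2.minEnclosingCircle(X.astype(np.float32)); print(n,nm,len(X),X.mean(0).round(4),"enc",round(cx,4),round(cy,4),round(r,4))
    m=[m for m in ctrl.masks_of("sheet",p)]
    for q in m[:2]:
        X=W[q["pixels"]&ok]; X=X[X[:,2]<.012][:,:2].astype(np.float32)
        if len(X)>500:print("sheet",[np.round(a,4) for a in cv2.minAreaRect(X)])
    sel=ok&(abs(z-.049)<.007)&(np.hypot(W[...,0]-.5,W[...,1]-.29)<.16)
    k,l,st,ce=cv2.connectedComponentsWithStats(sel.astype(np.uint8)); i=1+st[1:,4].argmax()
    X=W[l==i][:,:2]
    c=X.mean(0)
    for _ in range(5): # handle direction & round
        far=X[np.argmax(np.hypot(*(X-c).T))]; d=(far-c)/np.linalg.norm(far-c)
        R=X[(X-c)@d<.055]; h=cv2.convexHull(R.astype(np.float32))[:,0]; h=h[(h-c)@d<.05]; c,r=circ(h)
    H=X[np.hypot(*(X-c).T)>.085]; hm=H.mean(0)
    print(n,"board",len(X),c.round(4),r.round(4),"handle mean",hm.round(4),"ang",np.degrees(np.arctan2(*(c-hm)[::-1])).round(1), "maxr",np.hypot(*(X-c).T).max().round(3),W[l==i][:,2].mean().round(4))
```

```text
top third 198 [ 0.6174 -0.2891] enc 0.6185 -0.2888 0.023
top A 210 [ 0.5485 -0.0156] enc 0.5492 -0.0161 0.0227
top B 206 [ 0.5365 -0.0955] enc 0.5371 -0.0956 0.0223
top mixa 65 [ 0.5274 -0.3798] enc 0.5273 -0.3778 0.0281
top mixb 73 [ 0.4293 -0.2872] enc 0.4296 -0.2851 0.028
top or 201 [ 0.6447 -0.3903] enc 0.6456 -0.3914 0.0229
top board 2524 [0.5295 0.2933] 0.073 handle mean [0.4267 0.2713] ang 12.1 maxr 0.126 0.0485
scene third 334 [ 0.6184 -0.2925] enc 0.618 -0.2911 0.023
scene A 231 [ 0.5503 -0.0198] enc 0.5495 -0.017 0.0239
scene B 248 [ 0.5383 -0.0995] enc 0.5378 -0.0978 0.0232
scene mixa 129 [ 0.5244 -0.3786] enc 0.5261 -0.3795 0.0284
scene mixb 132 [ 0.4279 -0.285 ] enc 0.4288 -0.2853 0.0296
scene or 372 [ 0.6462 -0.3944] enc 0.6464 -0.3939 0.0221
sheet [array([ 0.5632, -0.0564]), array([0.2312, 0.215 ]), np.float64(81.981)]
scene board 1707 [0.5288 0.2904] 0.0756 handle mean [0.4274 0.2665] ang 13.3 maxr 0.126 0.0476
```

Emit:
arm_command:
  deltas:
    - [[1,-0.3,0],[0,0,0.357],1]
    - [[1,-0.3,0],[0,0,0.357],1]
    - [[1,-0.3,0],[0,0,0.357],1]
    - [[1,-0.3,0],[0,0,0.357],1]
    - [[1,-0.3,0],[0,0,0.357],1]
    - [[1,-0.3,0],[0,0,0.357],1]

```text
time: 1.45
position: [0.431, -0.4495, 0.2316]
orientation: [0.998, -0.066, 0.002, -0.002]
contact_force: [0.9, 2.2, -0.2]
width: 0.0854
finger_force: 0.0
```

```bash
cat > d.py <<'E'
import sys
from h import *
from scipy.spatial.transform import Rotation as Ro
def delta(pos,yaw):
    s=ctrl.get_state(); R=Ro.from_quat(s["orientation"])
    T=Ro.from_euler("z",yaw,degrees=True)*Ro.from_quat([1,0,0,0])
    w=(R.inv()*T).as_rotvec()/(np.pi/2)
    print("t",s["time"],"pos",s["position"].round(4),"shift",(R.inv().apply(np.array(pos)-s["position"])/.2).round(3),"turn",w.round(3),"w",round(s["width"],4),"F",s["contact_force"].round(1),round(s["finger_force"],1))
if __name__=="__main__":
    a=list(map(float,sys.argv[1:])); delta(a[:3],a[3])
E
python3 d.py .618 -.290 .13 -8.1
```

```text
t 1.45 pos [ 0.431  -0.4495  0.2316] shift [ 0.819 -0.911  0.515] turn [-0.003 -0.003  0.006] w 0.0854 F [ 0.9  2.2 -0.2] 0.0
```

Emit:
arm_command:
  deltas:
    - [[0.85,-0.97,0.3],[0,0,0],1]
    - [[0.85,-0.97,0.3],[0,0,0],1]
    - [[0.85,-0.97,0.3],[0,0,0],1]
    - [[0.85,-0.97,0.3],[0,0,0],1]
    - [[0.85,-0.97,0.3],[0,0,0],1]
    - [[0.85,-0.97,0.3],[0,0,0],1]
    - [[0.85,-0.97,0.3],[0,0,0],1]
    - [[0.85,-0.97,0.3],[0,0,0],1]
    - [[0.85,-0.97,0.3],[0,0,0],1]
    - [[0.85,-0.97,0.3],[0,0,0],1]

```text
time: 2.28
position: [0.6176, -0.2912, 0.1715]
orientation: [0.997, -0.071, -0.0, 0.001]
contact_force: [-0.1, -0.3, 0.6]
width: 0.0854
finger_force: 0.0
```

```bash
python3 d.py .618 -.290 .027 -8.1
python3 - <<'E'
from h import *
p=ctrl.capture("wrist"); W=world(p); save(p,"wrist1",s=1)
for m in ctrl.masks_of("cup_third",p):
    X=W[m["pixels"]&(p["depth"]>0)]; zt=np.percentile(X[:,2],90);X=X[abs(X[:,2]-zt)<.005][:,:2]
    print(m["confidence"],m["box"],zt,X.mean(0),cv2.minEnclosingCircle(X.astype(np.float32)))
E
```

```text
t 2.2833 pos [ 0.6176 -0.2912  0.1715] shift [ 0.001 -0.007  0.723] turn [ 0.001  0.    -0.001] w 0.0854 F [-0.1 -0.3  0.6] 0.0
0.96 [347.0, 121.7, 427.4, 181.4] 0.06699664061014063 [ 0.64835276 -0.39076251] ((0.6478776335716248, -0.391572505235672), 0.022217541933059692)
0.72 [120.3, 40.2, 206.4, 113.0] 0.0669948520139318 [ 0.73825383 -0.20924021] ((0.7381476759910583, -0.20794081687927246), 0.022917790338397026)
0.66 [250.6, 162.0, 307.8, 230.6] 0.0670214959554418 [ 0.62086527 -0.28945743] ((0.6198825240135193, -0.2894493341445923), 0.022212926298379898)
0.32 [0.0, 170.0, 187.6, 345.8] 0.0040782127533634804 [ 0.61065302 -0.07974833] ((0.5662922859191895, -0.05685931816697121), 0.15376052260398865)
```

Emit:
arm_command:
  deltas:
    - [[0.008,-0.007,0.15],[0,0,0],1]
    - [[0.008,-0.007,0.3],[0,0,0],1]
    - [[0.008,-0.007,0.45],[0,0,0],1]
    - [[0.008,-0.007,0.58],[0,0,0],1]
    - [[0.008,-0.007,0.67],[0,0,0],1]
    - [[0.008,-0.007,0.71],[0,0,0],1]
    - [[0.008,-0.007,0.71],[0,0,0],1]
    - [[0.008,-0.007,0.71],[0,0,0],0.6]
    - [[0.008,-0.007,0.71],[0,0,0],0.4]
    - [[0.008,-0.007,0.71],[0,0,0],0.2]
    - [[0.008,-0.007,0.71],[0,0,0],0.2]
    - [[0.008,-0.007,0.71],[0,0,0],0.2]

```text
time: 3.38
position: [0.6221, -0.2889, 0.0323]
orientation: [0.998, -0.07, 0.002, 0.001]
contact_force: [-1.1, 0.7, 6.4]
width: 0.0457
finger_force: 61.9
```

Emit:
arm_command:
  deltas:
    - [[0,0,0],[0,0,0],0.2]
    - [[0,0,0],[0,0,0],0.2]
    - [[0,0,0],[0,0,0],0.2]

```text
time: 3.63
position: [0.6221, -0.2889, 0.0323]
orientation: [0.998, -0.07, 0.002, 0.001]
contact_force: [-1.0, -0.2, 6.7]
width: 0.0459
finger_force: 61.9
```

```bash
python3 d.py .6106 -.0666 .14 -8.1
```

```text
t 3.6333 pos [ 0.6221 -0.2889  0.0323] shift [-0.211 -1.091 -0.542] turn [ 0.001 -0.003  0.   ] w 0.0459 F [-1.  -0.2  6.7] 61.9
```

Emit:
arm_command:
  deltas:
    - [[0,0,-0.06],[0,0,0],0.2]
    - [[0,0,-0.18],[0,0,0],0.2]
    - [[0,0,-0.3],[0,0,0],0.2]
    - [[0,-0.06,-0.4],[0,0,0],0.2]
    - [[-0.03,-0.18,-0.5],[0,0,0],0.2]
    - [[-0.05,-0.3,-0.5],[0,0,0],0.2]
    - [[-0.08,-0.45,-0.5],[0,0,0],0.2]
    - [[-0.12,-0.6,-0.5],[0,0,0],0.2]
    - [[-0.16,-0.75,-0.5],[0,0,0],0.2]
    - [[-0.2,-0.88,-0.5],[0,0,0],0.2]
    - [[-0.2,-0.96,-0.5],[0,0,0],0.2]
    - [[-0.2,-1,-0.5],[0,0,0],0.2]

```text
time: 4.63
position: [0.6092, -0.0802, 0.1307]
orientation: [0.998, -0.068, 0.001, -0.001]
contact_force: [-0.7, -0.8, -0.2]
width: 0.0456
finger_force: 61.4
```

Emit:
arm_command:
  deltas:
    - [[-0.01,-0.06,0],[0,0,0],0.2]
    - [[-0.01,-0.09,0],[0,0,0],0.2]
    - [[-0.01,-0.09,0],[0,0,0],0.2]
    - [[-0.01,-0.09,0],[0,0,0],0.2]

```text
time: 4.97
position: [0.6096, -0.0671, 0.1293]
orientation: [0.997, -0.071, 0.0, 0.0]
contact_force: [-0.7, 0.1, -0.4]
width: 0.0461
finger_force: 61.4
```

```bash
python3 d.py .6106 -.0666 .034 -8.1
python3 - <<'E'
from h import *
p=ctrl.capture("wrist"); W=world(p); save(p,"wrist2",s=1)
for m in ctrl.masks_of("cup_left",p):
    X=W[m["pixels"]&(p["depth"]>0)]; zt=np.percentile(X[:,2],90);z0=np.percentile(X[:,2],2);X=X[abs(X[:,2]-zt)<.005][:,:2]
    print(m["confidence"],m["box"],zt,z0,X.mean(0),cv2.minEnclosingCircle(X.astype(np.float32)))
E
```

```text
t 4.9667 pos [ 0.6096 -0.0671  0.1293] shift [ 0.005 -0.004  0.477] turn [ 0. -0. -0.] w 0.0461 F [-0.7  0.1 -0.4] 61.4
0.52 [207.0, 243.6, 235.7, 326.4] 0.11145844417700379 0.0026376945077340153 [ 0.61705754 -0.04071094] ((0.6170575618743896, -0.0407109372317791), 9.999999747378752e-05)
```

View pics/wrist2.png

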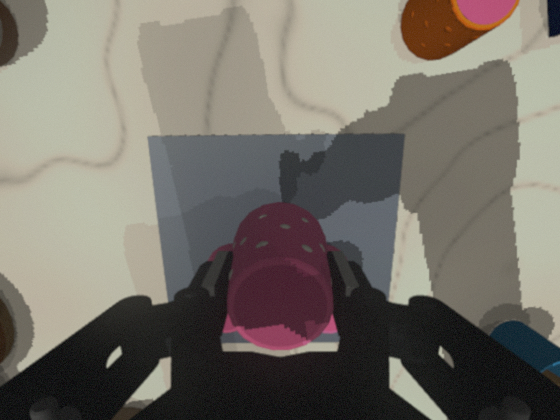

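The held cup hangs upright between the fingers at about (280,290), over the far half of the sheet. I'm lowering it now.

Emit:
arm_command:
  deltas:
    - [[0.01,0,0.06],[0,0,0],0.2]
    - [[0.015,0,0.16],[0,0,0],0.2]
    - [[0.015,0,0.26],[0,0,0],0.2]
    - [[0.015,0,0.35],[0,0,0],0.2]
    - [[0.015,0,0.41],[0,0,0],0.2]
    - [[0.015,0,0.44],[0,0,0],0.2]
    - [[0.015,0,0.46],[0,0,0],0.2]
    - [[0.015,0,0.47],[0,0,0],0.2]
    - [[0.015,0,0.47],[0,0,0],0.2]
    - [[0.015,0,0.47],[0,0,0],0.2]

```text
time: 5.9
position: [0.6132, -0.0667, 0.0362]
orientation: [0.998, -0.07, 0.001, 0.0]
contact_force: [0.1, -0.5, -0.4]
width: 0.0457
finger_force: 61.4
```

```bash
python3 d.py .6106 -.0666 .034 -8.1
python3 - <<'E'
from h import *
p=ctrl.capture("scene"); save(p,"sc1",(200,160,400,310),4)
E
```

```text
t 5.9 pos [ 0.6132 -0.0667  0.0362] shift [-0.013  0.001  0.011] turn [ 0.    -0.001  0.   ] w 0.0457 F [ 0.1 -0.5 -0.4] 61.4
```

View pics/sc1.png

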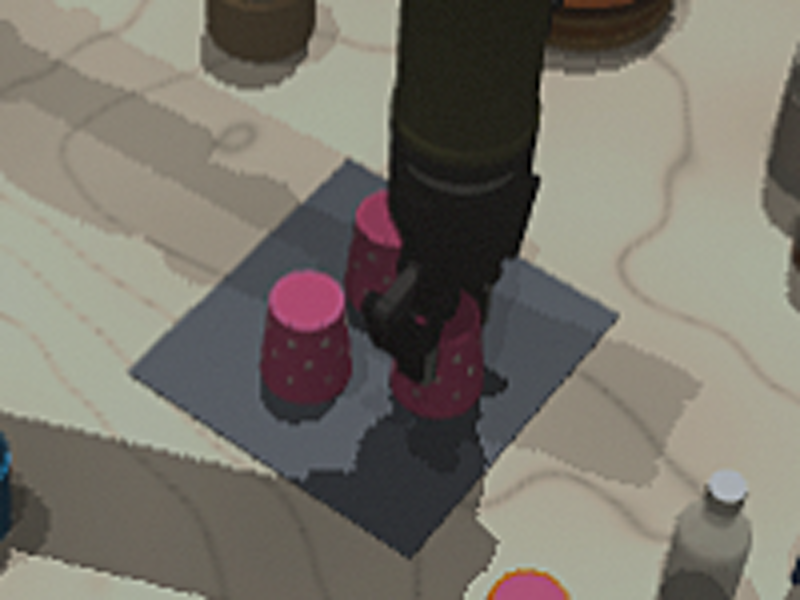

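The third cup (crop 440,350) is upright just above the sheet, with both front cups untouched. I'm easing it down and releasing.

Emit:
arm_command:
  deltas:
    - [[-0.01,0,0.008],[0,0,0],0.2]
    - [[-0.01,0,0.014],[0,0,0],0.2]
    - [[-0.01,0,0.014],[0,0,0],0.2]
    - [[-0.01,0,0.014],[0,0,0],0.2]

```text
time: 6.28
position: [0.6111, -0.0663, 0.0342]
orientation: [0.998, -0.07, 0.001, 0.0]
contact_force: [-2.2, 0.7, 6.9]
width: 0.0459
finger_force: 62.3
```

```bash
python3 d.py .6106 -.0666 .034 -8.1
```

```text
t 6.2833 pos [ 0.6111 -0.0663  0.0342] shift [-0.002  0.002  0.001] turn [ 0.    -0.001  0.   ] w 0.0459 F [-2.2  0.7  6.9] 62.3
```

Contact at 6.9 N, so the cup is down. Next I open gently, wait, and lift straight up.

Emit:
arm_command:
  deltas:
    - [[0,0,0],[0,0,0],0.6]
    - [[0,0,0],[0,0,0],0.7]
    - [[0,0,0],[0,0,0],0.85]
    - [[0,0,0],[0,0,0],1]
    - [[0,0,0],[0,0,0],1]
    - [[0,0,0],[0,0,0],1]
    - [[0,0,-0.1],[0,0,0],1]
    - [[0,0,-0.25],[0,0,0],1]
    - [[0,0,-0.4],[0,0,0],1]
    - [[0,0,-0.55],[0,0,0],1]
    - [[0,0,-0.7],[0,0,0],1]
    - [[0,0,-0.75],[0,0,0],1]

```text
time: 7.28
position: [0.6129, -0.0663, 0.1878]
orientation: [0.998, -0.07, 0.004, 0.0]
contact_force: [1.1, -0.4, 0.8]
width: 0.0857
finger_force: 0.0
```

```bash
python3 - <<'E'
from h import *
import math
for n in("top","wrist"):
    p=ctrl.capture(n); W=world(p); ok=p["depth"]>0; z=W[...,2]
    for nm,c in(("third",(.611,-.067)),("L",(.549,-.017)),("R",(.5375,-.097))):
        X=W[ok&(abs(z-.067)<.006)&(np.hypot(W[...,0]-c[0],W[...,1]-c[1])<.036)][:,:2]
        if len(X)>30: print(n,nm,len(X),X.mean(0).round(4),[np.round(a,4) for a in cv2.minEnclosingCircle(X.astype(np.float32))])
E
python3 d.py .434 .27 .19 12.5
```

```text
top L 209 [ 0.5486 -0.0154] [array([ 0.5493, -0.0161]), np.float64(0.0227)]
wrist third 1917 [ 0.6109 -0.065 ] [array([ 0.6097, -0.0647]), np.float64(0.0225)]
wrist L 1665 [ 0.553  -0.0153] [array([ 0.5509, -0.0146]), np.float64(0.0227)]
wrist R 1673 [ 0.541  -0.0945] [array([ 0.5388, -0.0948]), np.float64(0.0227)]
t 7.3833 pos [ 0.6121 -0.0664  0.1852] shift [-1.118 -1.54  -0.03 ] turn [ 0.001 -0.003 -0.229] w 0.0852 F [-0.5 -0.4 -0.8] 0.0
```

The triangle is even: cup_third is 77 mm from each front cup. Next is the board handle.

Emit:
arm_command:
  deltas:
    - [[-0.7,-0.97,0],[0,0,-0.231],1]
    - [[-0.7,-0.97,0],[0,0,-0.231],1]
    - [[-0.7,-0.97,0],[0,0,-0.231],1]
    - [[-0.7,-0.97,0],[0,0,-0.231],1]
    - [[-0.7,-0.97,0],[0,0,-0.231],1]
    - [[-0.7,-0.97,0],[0,0,-0.231],1]
    - [[-0.7,-0.97,0],[0,0,-0.231],1]
    - [[-0.7,-0.97,0],[0,0,-0.231],1]

```text
time: 8.05
position: [0.4972, 0.1471, 0.1807]
orientation: [0.994, 0.113, -0.001, 0.0]
contact_force: [0.5, -0.3, -0.4]
width: 0.0856
finger_force: 0.0
```

```bash
python3 d.py .434 .27 .15 12.7
```

```text
t 8.05 pos [0.4972 0.1471 0.1807] shift [-0.169 -0.67   0.154] turn [0.    0.002 0.003] w 0.0856 F [ 0.5 -0.3 -0.4] 0.0
```

Emit:
arm_command:
  deltas:
    - [[-0.17,-0.67,0.1],[0,0,0],1]
    - [[-0.17,-0.67,0.1],[0,0,0],1]
    - [[-0.17,-0.67,0.1],[0,0,0],1]
    - [[-0.17,-0.67,0.1],[0,0,0],1]
    - [[-0.17,-0.67,0.1],[0,0,0],1]
    - [[-0.17,-0.67,0.1],[0,0,0],1]
    - [[-0.17,-0.67,0.1],[0,0,0],1]

```text
time: 8.63
position: [0.4376, 0.2662, 0.1615]
orientation: [0.994, 0.109, -0.001, 0.001]
contact_force: [-0.1, -0.1, 0.7]
width: 0.0857
finger_force: 0.0
```

```bash
cat > b.py <<'E'
from h import *
p=ctrl.capture("wrist"); W=world(p); ok=p["depth"]>0
import sys; save(p,sys.argv[1])
X=W[ok&(abs(W[...,2]-.049)<.006)&(np.hypot(W[...,0]-.5,W[...,1]-.285)<.16)][:,:2]
c=np.array([.529,.292])
ang=np.radians(12.7)
for _ in range(4):
    d=-np.array([np.cos(ang),np.sin(ang)]); n=np.array([-d[1],d[0]])
    h=cv2.convexHull(X.astype(np.float32))[:,0]
    R=X[(X-c)@d<.05]; h=cv2.convexHull(R.astype(np.float32))[:,0]; rr=np.hypot(*(h-c).T); h=h[(rr>.06)&((h-c)@d<.045)]; c,r=circ(h)
    H=X[((X-c)@d>.08)&(abs((X-c)@n)<.03)]
    s=(H-c)@d; bins=[(H[(s>a)&(s<a+.008)]@n) for a in np.arange(.08,.12,.008)]
    mids=[(b.min()+b.max())/2-c@n for b in bins if len(b)>5]; wid=[np.ptp(b) for b in bins if len(b)>5]
    off=np.mean(mids); ang=ang+np.arctan2(off,.1)*1.0
print("centre",c.round(4),"r",r.round(4),"ang",np.degrees(ang).round(2),"mids",np.round(mids,4),"wid",np.round(wid,4),"grip",(c-.096*np.array([np.cos(ang),np.sin(ang)])).round(4), len(X))
E
python3 b.py wb; python3 d.py .434 .27 .023 12.7
```

```text
centre [0.5308 0.2932] r 0.0734 ang 11.63 mids [-0.     -0.      0.     -0.0003  0.0003] wid [0.0335 0.0339 0.034  0.0334 0.0328] grip [0.4368 0.2739] 30401
t 8.6833 pos [0.4378 0.2661 0.1618] shift [-0.014 -0.024  0.694] turn [ 0.001  0.001 -0.002] w 0.0856 F [ 0.2 -0.9 -0.5] 0.0
```

View pics/wb.png

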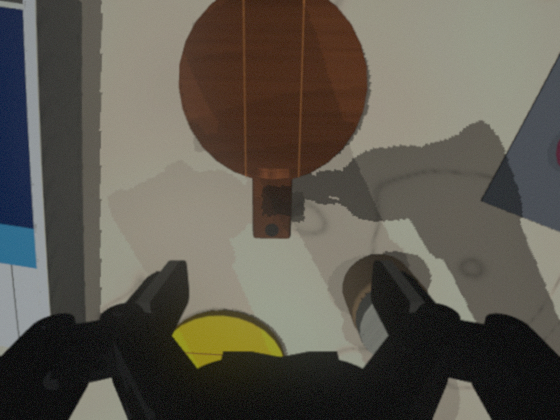

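The dark board's handle is at (272,205), nearly in line with the fingers. I'm descending onto it and gripping.

Emit:
arm_command:
  deltas:
    - [[0,-0.035,0.15],[0,0,0.012],1]
    - [[0,-0.035,0.3],[0,0,0.012],1]
    - [[0,-0.035,0.45],[0,0,0.012],1]
    - [[0,-0.035,0.58],[0,0,0.012],1]
    - [[0,-0.035,0.66],[0,0,0.012],1]
    - [[0,-0.035,0.69],[0,0,0.012],1]
    - [[0,-0.035,0.69],[0,0,0.012],0.7]
    - [[0,-0.035,0.69],[0,0,0.012],0.5]
    - [[0,-0.035,0.69],[0,0,0.012],0.3]
    - [[0,-0.035,0.69],[0,0,0.012],0.1]
    - [[0,-0.035,0.69],[0,0,0.012],0.1]
    - [[0,-0.035,0.69],[0,0,0.012],0.1]

```text
time: 9.68
position: [0.4361, 0.2757, 0.026]
orientation: [0.995, 0.101, 0.001, 0.0]
contact_force: [-0.9, -0.8, 5.3]
width: 0.0325
finger_force: 61.8
```

Emit:
arm_command:
  deltas:
    - [[0,0,0],[0,0,0],0.1]
    - [[0,0,0],[0,0,0],0.1]
    - [[0,0,0],[0,0,0],0.1]

```text
time: 9.93
position: [0.4361, 0.2757, 0.0259]
orientation: [0.995, 0.101, 0.001, 0.0]
contact_force: [0.3, -2.4, 6.4]
width: 0.0324
finger_force: 61.9
```

Emit:
arm_command:
  deltas:
    - [[0,0,-0.04],[0,0,0],0.1]
    - [[0,0,-0.12],[0,0,0],0.1]
    - [[0,0,-0.22],[0,0,0],0.1]
    - [[0,0,-0.34],[0,0,0],0.1]
    - [[0,0,-0.44],[0,0,0],0.1]
    - [[0,0,-0.5],[0,0,0],0.1]
    - [[0,0,-0.5],[0,0,0],0.1]
    - [[0,0,-0.5],[0,0,0],0.1]
    - [[0,0,-0.5],[0,0,0],0.1]

```text
time: 10.68
position: [0.4341, 0.2748, 0.1232]
orientation: [0.995, 0.101, -0.001, 0.0]
contact_force: [-0.6, -0.4, -1.7]
width: 0.0329
finger_force: 61.1
```

```bash
cat > e.py <<'E'
import sys
from h import *
# board held: plane + centre of round, from wrist cam
def board(save_as=None):
    s=ctrl.get_state(); p=ctrl.capture("wrist"); W=world(p); 
    if save_as: save(p,save_as)
    best=None
    for m in ctrl.masks_of("board",p)[:4]:
        k=m["pixels"]&(p["depth"]>0); X=W[k]; X=X[abs(X[:,2]-np.median(X[:,2]))<.03]
        rgb=p["pixels"][k].mean(0)
        if len(X)<3000 or rgb[1]>1.2*rgb[0]*.9: continue
        c0=X.mean(0); n=np.linalg.svd(X-c0,full_matrices=False)[2][2]; n*=np.sign(n[2])
        X=X[abs((X-c0)@n)<.005]
        g=s["position"][:2]
        h=cv2.convexHull(X[:,:2].astype(np.float32))[:,0]; h=h[np.hypot(*(h-g).T)>.06]
        c,r=circ(h); r2=abs(np.hypot(*(h-c).T)-r); h=h[r2<.004]; c,r=circ(h)
        u=(c-g)/np.linalg.norm(c-g)
        zc=c0[2]-((c-c0[:2])@n[:2])/n[2]
        print("conf",round(m["confidence"],2),len(X),"rgb",rgb.round(),"centre",c.round(4),"topz",zc.round(4),"r",r.round(4),"grip->c",np.linalg.norm(c-g).round(4),"yaw",np.degrees(np.arctan2(u[1],u[0])).round(1),"pitch up deg",np.degrees(-n[:2]@u).round(2),"roll",np.degrees(n[:2]@[-u[1],u[0]]).round(2))
board(sys.argv[1] if len(sys.argv)>1 else None)
E
python3 e.py wb2; python3 d.py .469 -.0452 .16 -8.1
```

```text
conf 0.67 85494 rgb [112.  71.  48.] centre [0.5285 0.2927] topz 0.145 r 0.0735 grip->c 0.0961 yaw 10.7 pitch up deg -0.7 roll 0.04
t 10.7833 pos [0.4339 0.2749 0.1229] shift [-0.151  1.603 -0.184] turn [0.001 0.002 0.219] w 0.0329 F [-0.5 -0.7 -0.9] 61.1
```

The board is held level (0.7° nose down). I'm carrying it over.

Emit:
arm_command:
  deltas:
    - [[0,0.04,-0.05],[0,0,0.01],0.1]
    - [[0,0.1,-0.1],[0,0,0.02],0.1]
    - [[0,0.18,-0.1],[0,0,0.04],0.1]
    - [[0,0.27,-0.1],[0,0,0.06],0.1]
    - [[0,0.36,-0.1],[0,0,0.08],0.1]
    - [[0,0.45,-0.1],[0,0,0.1],0.1]
    - [[0,0.54,-0.1],[0,0,0.12],0.1]
    - [[0,0.63,-0.1],[0,0,0.14],0.1]
    - [[0,0.72,-0.1],[0,0,0.16],0.1]
    - [[0,0.81,-0.1],[0,0,0.18],0.1]
    - [[-0.05,0.9,-0.1],[0,0,0.2],0.1]
    - [[-0.07,0.97,-0.1],[0,0,0.219],0.1]

```text
time: 11.78
position: [0.4599, 0.08, 0.1442]
orientation: [0.997, -0.073, -0.001, 0.0]
contact_force: [0.5, 0.5, -2.1]
width: 0.0327
finger_force: 61.1
```

```bash
python3 d.py .471 -.0455 .12 -8.1
```

```text
t 11.7833 pos [0.4599 0.08   0.1442] shift [0.146 0.613 0.121] turn [ 0.     0.001 -0.003] w 0.0327 F [ 0.5  0.5 -2.1] 61.1
```

Emit:
arm_command:
  deltas:
    - [[0.02,0.08,0],[0,0,0],0.1]
    - [[0.04,0.17,0],[0,0,0],0.1]
    - [[0.06,0.26,0],[0,0,0],0.1]
    - [[0.08,0.36,0],[0,0,0],0.1]
    - [[0.11,0.46,0],[0,0,0],0.1]
    - [[0.13,0.54,0],[0,0,0],0.1]
    - [[0.146,0.59,0],[0,0,0],0.1]
    - [[0.146,0.61,0],[0,0,0],0.1]
    - [[0.146,0.61,0],[0,0,0],0.1]
    - [[0.146,0.61,0],[0,0,0],0.1]

```text
time: 12.62
position: [0.472, -0.0414, 0.1444]
orientation: [0.998, -0.07, -0.0, -0.0]
contact_force: [0.7, -0.3, -2.3]
width: 0.033
finger_force: 61.0
```

```bash
python3 e.py wb3; python3 d.py .471 -.0455 .06 -8.1
```

```text
conf 0.96 85448 rgb [109.  70.  48.] centre [ 0.5673 -0.0556] topz 0.1664 r 0.0737 grip->c 0.0963 yaw -8.5 pitch up deg -0.58 roll -0.04
t 12.7167 pos [ 0.4721 -0.0409  0.1445] shift [-0.002  0.023  0.423] turn [-0.     0.     0.001] w 0.0328 F [-1.1 -0.2 -1.8] 61.0
```

Emit:
arm_command:
  deltas:
    - [[-0.004,0.013,0.04],[0,0,0],0.1]
    - [[-0.004,0.013,0.11],[0,0,0],0.1]
    - [[-0.004,0.013,0.19],[0,0,0],0.1]
    - [[-0.004,0.013,0.27],[0,0,0],0.1]
    - [[-0.004,0.013,0.33],[0,0,0],0.1]
    - [[-0.004,0.013,0.37],[0,0,0],0.1]
    - [[-0.004,0.013,0.395],[0,0,0],0.1]
    - [[-0.004,0.013,0.41],[0,0,0],0.1]
    - [[-0.004,0.013,0.415],[0,0,0],0.1]
    - [[-0.004,0.013,0.415],[0,0,0],0.1]

```text
time: 13.55
position: [0.4712, -0.0447, 0.0617]
orientation: [0.998, -0.07, 0.0, 0.0]
contact_force: [0.5, 0.8, -0.9]
width: 0.0329
finger_force: 61.1
```

```bash
python3 e.py wb4; python3 d.py .471 -.0455 .057 -8.1
python3 - <<'E'
from h import *
p=ctrl.capture("scene"); save(p,"sc2",(200,160,400,310),4)
E
```

```text
conf 0.97 85297 rgb [109.  69.  47.] centre [ 0.5669 -0.059 ] topz 0.0839 r 0.0737 grip->c 0.0967 yaw -8.5 pitch up deg -0.53 roll -0.01
t 13.65 pos [ 0.4715 -0.0448  0.0621] shift [-0.002  0.004  0.025] turn [ 0.    -0.001  0.   ] w 0.0326 F [ 0.8  0.5 -1.2] 61.1
```

View pics/sc2.png

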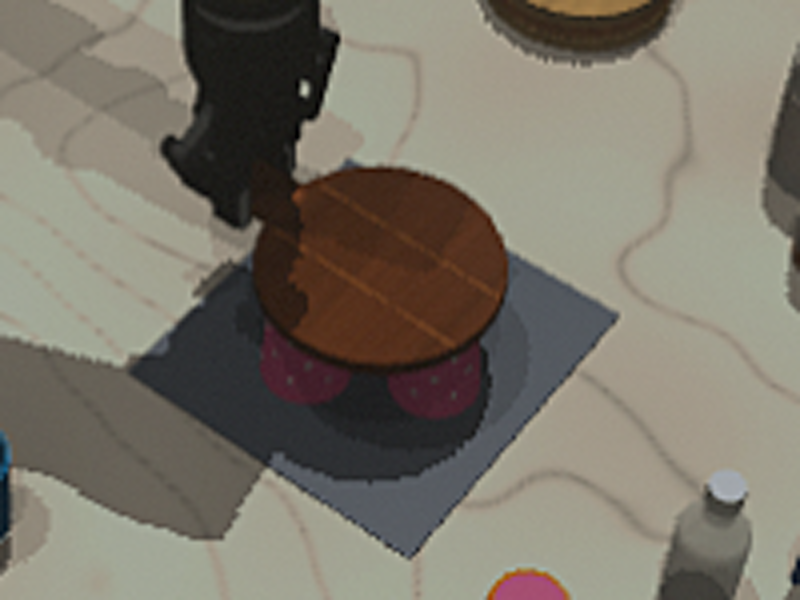

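The board is centred and level about 3 mm above the upright cups, with the handle towards the robot. I'm easing it down.

Emit:
arm_command:
  deltas:
    - [[0,0,0.004],[0,0,0],0.1]
    - [[0,0,0.008],[0,0,0],0.1]
    - [[0,0,0.012],[0,0,0],0.1]
    - [[0,0,0.016],[0,0,0],0.1]
    - [[0,0,0.016],[0,0,0],0.1]

```text
time: 14.12
position: [0.471, -0.0448, 0.0582]
orientation: [0.998, -0.07, 0.0, 0.0]
contact_force: [-0.4, 0.9, -2.1]
width: 0.0329
finger_force: 61.1
```

```bash
python3 e.py; python3 d.py .471 -.0455 .057 -8.1
```

```text
conf 0.58 85701 rgb [109.  69.  47.] centre [ 0.5662 -0.0591] topz 0.0806 r 0.0737 grip->c 0.0963 yaw -8.5 pitch up deg -0.35 roll -0.01
t 14.2167 pos [ 0.4709 -0.0448  0.0583] shift [0.001 0.004 0.006] turn [0. 0. 0.] w 0.0329 F [-1.1  0.1 -0.8] 61.1
```

Emit:
arm_command:
  deltas:
    - [[0,0,0.003],[0,0,0],0.1]
    - [[0,0,0.006],[0,0,0],0.1]
    - [[0,0,0.008],[0,0,0],0.1]
    - [[0,0,0.008],[0,0,0],0.1]
    - [[0,0,0.008],[0,0,0],0.1]

```text
time: 14.63
position: [0.471, -0.0448, 0.057]
orientation: [0.998, -0.07, 0.0, 0.0]
contact_force: [-1.7, 0.3, 4.0]
width: 0.0327
finger_force: 61.6
```

```bash
python3 e.py; python3 d.py .471 -.0455 .057 -8.1
```

```text
conf 0.56 86230 rgb [109.  69.  47.] centre [ 0.5655 -0.0589] topz 0.0803 r 0.0736 grip->c 0.0956 yaw -8.5 pitch up deg 0.19 roll 0.01
t 14.7333 pos [ 0.471  -0.0448  0.0569] shift [ 0.001  0.004 -0.   ] turn [ 0. -0.  0.] w 0.0325 F [-2.3  0.5  2.8] 61.6
```

In contact and level. Opening the fingers.

Emit:
arm_command:
  deltas:
    - [[0,0,0],[0,0,0],0.42]
    - [[0,0,0],[0,0,0],0.5]
    - [[0,0,0],[0,0,0],0.65]
    - [[0,0,0],[0,0,0],0.8]
    - [[0,0,0],[0,0,0],1]
    - [[0,0,0],[0,0,0],1]
    - [[0,0,0],[0,0,0],1]
    - [[0,0,0],[0,0,0],1]

```text
time: 15.4
position: [0.471, -0.0447, 0.0567]
orientation: [0.998, -0.07, 0.0, 0.0]
contact_force: [-0.3, -0.1, 0.3]
width: 0.0852
finger_force: 0.0
```

```bash
python3 e.py; python3 d.py .471 -.0455 .057 -8.1
```

```text
conf 0.78 86449 rgb [110.  70.  48.] centre [ 0.5646 -0.0589] topz 0.0802 r 0.0732 grip->c 0.0947 yaw -8.6 pitch up deg 0.03 roll 0.02
t 15.5 pos [ 0.4709 -0.0448  0.0567] shift [ 0.001  0.004 -0.002] turn [0. 0. 0.] w 0.0856 F [-0.   0.3  0.2] 0.0
```

Released, and the board stayed level. Lifting away.

Emit:
arm_command:
  deltas:
    - [[0,0,-0.05],[0,0,0],1]
    - [[0,0,-0.12],[0,0,0],1]
    - [[0,0,-0.22],[0,0,0],1]
    - [[0,0,-0.35],[0,0,0],1]
    - [[0,0,-0.5],[0,0,0],1]
    - [[0,0,-0.6],[0,0,0],1]
    - [[0,0,-0.6],[0,0,0],1]
    - [[0,0,-0.6],[0,0,0],1]
    - [[0,0,-0.6],[0,0,0],1]

```text
time: 16.25
position: [0.4705, -0.0447, 0.1764]
orientation: [0.998, -0.07, -0.0, 0.0]
contact_force: [-0.4, 0.4, -0.1]
width: 0.0856
finger_force: 0.0
```

```bash
python3 e.py
python3 - <<'E'
from h import *
p=ctrl.capture("scene"); save(p,"sc3",(150,120,430,330),2.8)
E
```

```text
conf 0.7 33444 rgb [78. 50. 34.] centre [ 0.566  -0.0591] topz 0.0802 r 0.0734 grip->c 0.0966 yaw -8.6 pitch up deg 0.02 roll 0.01
```

View pics/sc3.png

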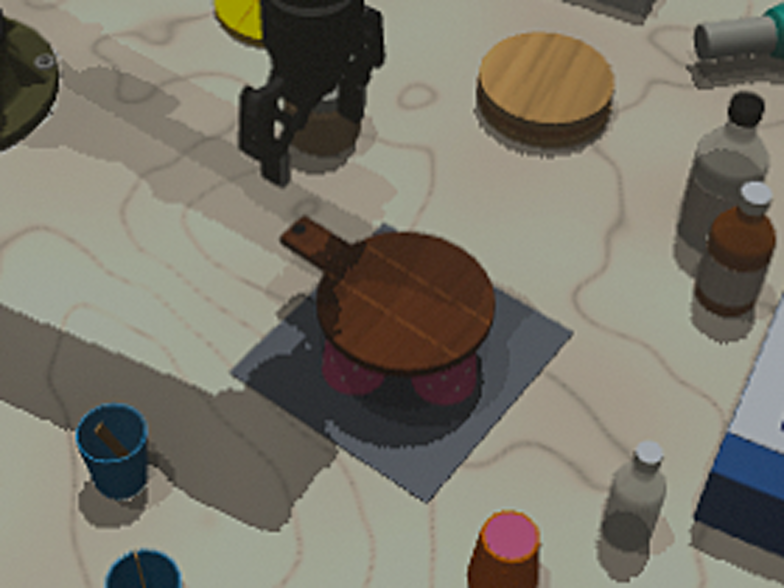

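The board rests level on the cups (round at 405,300, handle at 320,245 towards the robot), the gripper is clear, and the other things in view look untouched. Handing in.

```bash
python3 -c "
from station import ctrl
print(ctrl.close_job())"
```

```text
the job is handed in; nothing more can be done
None
```

The job is handed in: the third cup stands 77 mm from each front cup, and the board lies level on all three, centred, with its handle towards the robot; the hand-in call gave no verdict.

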